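# Roll a sample vial up the track into the viewing nest

### The job

Take the paddle out of its holder and, touching the vial with nothing but the paddle, roll it gently up the sloping track and over the hump of the white nest, then press it lightly and steadily against the nest's sprung back plate so that the plate gives about 2 mm, and hold it there for a second. Ease off so that the vial stays lying in the nest, and stand the paddle back in its holder. It is glass: do not push it with more than about 10 N, and leave the jar, dish and slide box alone.

Things in the scene. Friction and masses are not known exactly. Their poses are not given: they have to be found in the camera images.
- vial_center (a point): Centre of the closed glass vial, 28 mm across, 60 mm long, black cap at one end, 40 to 85 g. It lies across the track (own y = its length) at the low end, resting back against two posts; let go on the slope it rolls back down to them. In the nest its centre is about 10 mm beyond the hump's crest and 17 mm above the track floor.
- bed: Track: straight aluminium channel 360 mm long, 66 mm wide inside, side rails 14 mm above its floor. Origin: middle of the floor's top, 24 mm above the bench. x runs up the slope (0.07 rad) along the channel, y across, z normal to the floor. A blade edge carried 10 mm above the floor clears the nest's ramp and crest and meets the vial near half its height all the way.
- post_gap (a point): Point on the track floor, x = -135 mm from the track's middle, midway between the two grey posts (10 by 10 mm, 18 mm tall, at the rails, with a 46 mm gap between them) that the vial rests against at the start, its centre 19 mm up the track from here. Down the track from here 45 mm of empty channel, open at the end, leave room to lower a blade behind the vial.
- nest_low (a point): Point on the track floor, x = +60 mm. The white nest sits in the channel with its crest 0 to 40 mm up the track from here: set differently each time, NOT reported, to be seen or felt. Its ramp rises over 45 mm to the crest, 7 mm above the track floor; then comes a pocket, its floor 3 mm above the track floor, up to the back plate's face 24.5 mm beyond the crest.
- plate (a joint): How far the nest's upright steel back plate (56 mm wide, top 27 mm above the track floor) is pressed in up the track, in m: 0 at rest, hard stop at 0.005. Spring 2 N per mm, so 2 mm takes 4 N. Let go suddenly it may throw the vial back over the hump. Behind it, from 37 mm beyond the crest, is a white housing 57 mm tall with its lens.
- paddle_grip (a point): Centre of the paddle's wooden handle, 20 mm thick (x), 30 wide (y), 50 tall; z points up. Below it a white blade 12 mm thick (x), 30 mm wide (y); its flat lower edge is 68 mm below this point. Same either way round, 90 g. Slick plastic. Push with a flat 30 mm wide face, upright. At the start it stands loose in the holder, in line with it, and may lean a few degrees.
- holder: Fixed paddle holder: an open grey socket 32 mm (x) by 50 mm (y) outside, 28 mm tall, on a steel foot plate 70 by 80 by 4 mm. Origin: underside centre, on the bench. The socket inside is 20 mm (x) by 38 mm (y), its floor 6 mm above the origin. The standing paddle has its handle centre 74 mm above the origin.
- jar: Bystander: amber glass jar with a lid, 52 mm across, 65 mm tall; origin under its centre.
- dish: Bystander: flat clear dish, 90 mm across, 16 mm tall; origin under its centre.
- slidebox: Bystander: grey slide box, 90 by 60 by 32 mm; origin under its centre.
Things that resemble listed ones, but are neither listed nor needed, are in the scene too. There is more than one size of the part that bears vial_center; the job needs the larger.

How it is judged:
On the way, in this order (a step that is already met when the one before it is completed fails the run):
1. the paddle is lifted out of its holder (z of paddle_grip in the frame of holder above 0.115 m), for 0.1 s.
2. the paddle presses the vial against the back plate, which gives at least 1 mm, for half a second (value of joint plate above 0.001 m and contact force between paddle and vial above 1 N and z of vial_center in the frame of bed below 0.0195 m), for 0.5 s.
At the end, for the whole second after the job is handed in: The vial lies at rest in the nest's pocket (centre 15 to 19 mm above the track floor, 64 to 117 mm up the track from its middle), across the track within 0.15 rad; the paddle stands free in its holder (handle centre within 25 mm of its axis, under 80 mm above its underside, leaning under 0.3 rad) (x of vial_center in the frame of bed between 0.064 and 0.117 m and z of vial_center in the frame of bed between 0.015 and 0.019 m and angle between the y axis of vial_center and the y axis of bed, either way round below 0.15 rad and linear speed of each of vial, paddle below 0.02 m/s and contact force between paddle and vial below 0.05 N and horizontal distance between paddle_grip and holder below 0.025 m and z of paddle_grip in the frame of holder below 0.08 m and angle between paddle_grip's own z axis and vertical below 0.3 rad); the robot touches nothing.
It fails at once if the paddle pushes the vial with more than 11 N (contact force between paddle and vial above 11 N).
It fails at once if the gripper or arm touches the vial (contact force between any of the fingers, the arm and vial above 0.2 N).
It fails at once if the jar, dish or slide box is moved by more than 20 mm (distance of any of jar, dish, slidebox from where it was at the start of the episode above 0.02 m).
It also fails if it takes over 61 s, if anything falls off the work surface, if the arm or the gripper's body presses on something with over 40 N, if the wrist force passes 120 N, or if a joint passes its speed limit or range.

### The arm

A 6-joint arm with a two-finger parallel gripper is mounted at the origin on the work surface. World frame = base frame: x ahead of the robot, y to its left, z up, the work surface at z = 0. Lengths are in m, angles in rad, forces in N, time in s.
With the tool pointing down it reaches from about 0.3 to 0.825 m from the base axis. Payload 5.4 kg.
Tool frame: the origin (TCP) lies midway between the tips of the shut fingers; the grasp point (between the pads) lies manip.tcp_to_grasp behind it (manip.tcp_to_grasp is the distance from the TCP to the grasp point, in m); z points along the fingers, y is the direction in which the jaws open and shut (so a half turn about z gives the same grasp; the last joint's range is limited). The gripper opens to 92 mm and grips with 3 to 60 N. Pads are 20 mm wide; open, the fingers measure 128 mm over their backs; the gripper's body (75 mm by 189 mm) begins 69 mm behind the grasp point.
Start: joints at [-0.21, 0.158, 1.597, -0, 1.386, -0.21], TCP at [0.575, -0, 0.215] pointing down, gripper open.
Joint ranges: [-2.91, 2.91], [-0.94, 2.29], [0.18, 2.7], [-1.29, 4.43], [0.17, 2.64], [-3, 3]. Speed limits (rad/s): [2.57, 2.57, 3.14, 3.14, 3.14, 3.14].

### API

Orientations are given as [roll, pitch, yaw] about the fixed x, y, z axes, in that order (R = Rz(yaw) Ry(pitch) Rx(roll)).
In Python, from workcell import manip gives the robot as it stands. The module is installed in compiled form; this text tells all that it offers.
- The arm moves only by the tool arm_command, never from a script. Its argument "moves" is a list that holds one entry, the list of rows, each a list of 5 numbers: the shift along the world's x, y, z in m, then the turn about the world's z in rad, then the finger opening in m, from 0 to 0.0919. In form: [[[tx, ty, tz, yaw, jaw], ...]]. A call has 1 to 20 rows; each row shifts and turns the commanded pose from where the row before left it; what a row does not reach is not made up. A row lasts 1/8 s, in which the tool goes at most 62.5 mm and 10.7 degrees, less where a joint would pass 70% of its speed; a pose out of reach is approached as far as the arm can. A call is refused whole if a number of a shift passes 0.0625 or a number of a turn 0.188, either way. A call with a gripper value outside its range is refused whole. The fingers move at their own pace and stop on an object; "force" is the grip in N (left out, the last holds). Time passes only in rows, so rows that do not move let the fingers close. It gives the time, the measured TCP pose, the force and the opening at its end, in the units of the state.
- manip.observe(): the state, without advancing time (a new reading comes with each control period).
- manip.snapshot(name): name is "scene" or "side" or "wrist"; returns the picture (480x640x3 uint8, blue, green, red); there is no depth.
- manip.get_calibration(name): a dict with "fovy" (degrees; the focal length in pixels is half the picture's height over the tangent of half this angle, whatever the lens; pixels are square), "cx", "cy" (the principal point, pixels), "k1" (the pictures are not rectified: a ray, as slopes to the right and down, at radius r is drawn at 1 + k1 r^2 times it, then the intrinsics apply), "position" and "rotation" of the camera in the world. Camera axes: x right, y down, z forward; pixel columns grow to the right and rows downward; lengths in m; the calibration is good to about 2 mm. A picture is of the moment at which its call begins: read the wrist's pose just before it. get_calibration takes no time and is no camera call; for the wrist camera it gives the pose at the moment of the call.
- manip.sign_off(): hands the job in, once; it reports no verdict.
The state is a dict: "time": time; "qpos": joint angles; "dq": joint speeds; "effort": joint torques, N m; "tcp_pos": TCP position; "orientation": TCP orientation; "ft_force": force on the tool from outside, world axes, zero at the start; "torque": the same for the moment, N m; "finger_gap": opening from 0.0 (shut) to 1.0 (fully open).
Only numpy, scipy, OpenCV 4.12 (cv2) and the standard library are available. Lean on these libraries where they do the work, as an engineer would, in place of code of your own. Each camera call takes 0.05 s, during which the arm holds its last target. There are 200 camera calls.

## Working session

There is one attempt and no reset: what is moved stays moved. The work goes in short steps, Python scripts to look and compute and a tool call to move; the robot and the scene stay as the last step left them, time stands still between calls to the robot, and variables do not carry over. Pictures are saved under pics/ and viewed, about 8 in all and at most 12, crops included, and the job is handed in when it is done.

Besides the shell and the picture viewer there is one more tool, called after "Request:" as a command line: name --argument value ..., lists and objects as JSON in quotes. arm_command: Moves the arm, as the interface text tells. Its arguments: {"type":"object","properties":{"moves":{"type":"array","items":{"type":"array","items":{"type":"array","items":{"type":"number"}}}},"force":{"type":"number"}},"required":["moves"]}

```bash
mkdir -p pics
cat > h.py <<'E'
import numpy as np, cv2
from workcell import manip
def f(c): return 240/np.tan(np.radians(c['fovy'])/2)
def ray(c,u,v):
    F=f(c); d=np.array([(u-c['cx'])/F,(v-c['cy'])/F]); s=d.copy()
    for _ in range(20): s=d/(1+c['k1']*(s@s))
    R=np.array(c['rotation']).reshape(3,3)
    return np.array(c['position']),R@np.array([s[0],s[1],1])
def onz(c,u,v,z):
    p,d=ray(c,u,v); return p+d*(z-p[2])/d[2]
def proj(c,X):
    R=np.array(c['rotation']).reshape(3,3); q=R.T@(np.array(X)-np.array(c['position'])); s=q[:2]/q[2]
    return f(c)*s*(1+c['k1']*(s@s))+[c['cx'],c['cy']]
def tri(rs):
    A=np.zeros((3,3));b=np.zeros(3)
    for p,d in rs:
        d=d/np.linalg.norm(d);M=np.eye(3)-np.outer(d,d);A+=M;b+=M@p
    return np.linalg.solve(A,b)
E
python3 - <<'E'
from h import *
print(manip.observe(), manip.tcp_to_grasp)
for n in ("scene","side","wrist"):
    print(n,manip.get_calibration(n)); cv2.imwrite(f'pics/{n}0.png',manip.snapshot(n))
E
```

```text
{'time': 0.0, 'qpos': array([-2.10093835e-01,  1.59027526e-01,  1.59821971e+00, -2.40068729e-06,
        1.38622406e+00, -2.10118398e-01]), 'dq': array([-5.81429583e-04, -2.56971179e-04,  1.42257982e-03, -9.86580688e-06,
        1.63543160e-03, -1.11598722e-03]), 'effort': array([ 4.79022274e-04, -3.85570908e+01, -3.22103977e+01,  7.00944406e-02,
        3.78346047e-02, -1.56143192e-04]), 'tcp_pos': array([5.74369740e-01, 1.16021198e-04, 2.13637305e-01]), 'orientation': array([-3.13975484e+00, -3.89531583e-04,  1.57082097e+00]), 'ft_force': array([-0.10540475,  0.31409191, -0.97232698]), 'torque': array([-0.01396108,  0.03258315, -0.02004898]), 'finger_gap': 0.9960678907447202} 0.0187
scene {'fovy': 48.873263653793614, 'cx': 316.2199680267323, 'cy': 239.20350004231486, 'k1': -0.01443559818044781, 'position': array([ 0.81327978, -0.53457368,  0.91519543]), 'rotation': array([-2.48618136, -0.00373303,  0.46500046])}
side {'fovy': 51.88674975398589, 'cx': 317.30911288748996, 'cy': 240.39783278342654, 'k1': -0.13894665510772364, 'position': array([0.3035657 , 0.76346942, 0.95993445]), 'rotation': array([-2.43224375,  0.00706041, -2.89100727])}
wrist {'fovy': 61.07069996060326, 'cx': 313.3719738134933, 'cy': 242.85772134908186, 'k1': -0.07649384370040564, 'position': array([0.57485088, 0.08038062, 0.38460484]), 'rotation': array([2.85447690e+00, 1.82967664e-03, 4.68851847e-04])}
```

View pics/scene0.png

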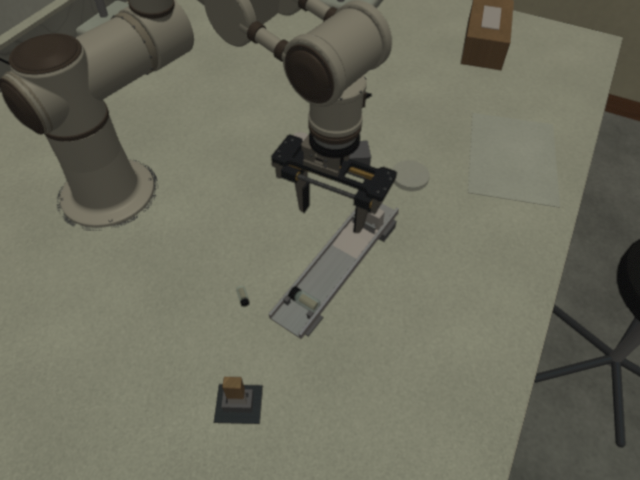

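View pics/side0.png

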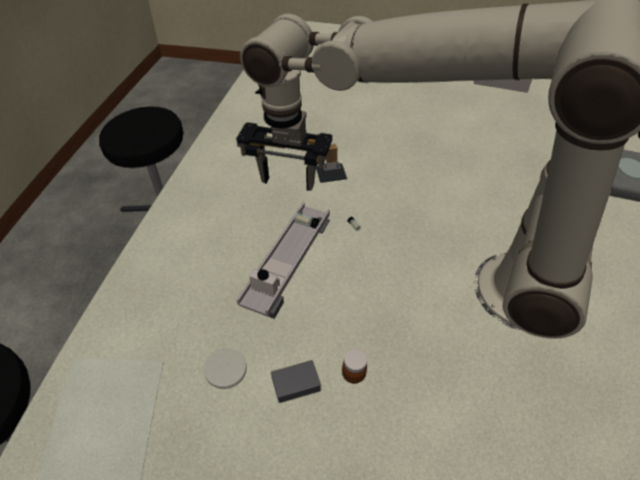

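The rotation turns out to be rpy, so I'll convert it. 
What could be mistaken for the vial (scene view): the vial in the track at (305,299) and a small decoy on the bench at (243,296). I choose the larger one, in the track. The only paddle candidate is at (233,388), standing in the holder. The brown box at (488,40) is not a match.

```bash
sed -i "s/np.array(c\['rotation'\]).reshape(3,3)/Rt.from_euler('xyz',c['rotation']).as_matrix()/; 1i from scipy.spatial.transform import Rotation as Rt" h.py
python3 - <<'E'
from h import *
c=manip.get_calibration('scene'); s=manip.get_calibration('side')
print('vial',onz(c,305,299,.03),'holder',onz(c,239,404,.0),'grip',onz(c,233,382,.1))
for n,u,v in(("lowL",270,318),("lowR",301,335),("upR",397,212)): print(n,onz(c,u,v,.035))
a=cv2.imread('pics/scene0.png');b=cv2.imread('pics/side0.png')
A=cv2.resize(a[195:345,255:405],None,fx=4,fy=4,interpolation=2)[:,:]
B=cv2.resize(a[365:430,205:272],(200,194),interpolation=2)
C=cv2.resize(b[195:320,230:335],None,fx=3.2,fy=3.2,interpolation=2)
im=np.zeros((600,800,3),np.uint8); im=np.zeros((600,800,3),np.uint8)
A=cv2.resize(A,(450,450)); im[:450,:450]=A; im[:C.shape[0],455:455+C.shape[1]]=C; im[402:596,455:655]=B
cv2.imwrite('pics/crop1.png',cv2.convertScaleAbs(im,alpha=1.5))
E
```

```text
vial [ 0.55737414 -0.06578255  0.03      ] holder [ 0.54368312 -0.29339211  0.        ] grip [ 0.54543794 -0.29320308  0.1       ]
lowL [ 0.51903063 -0.13510632  0.035     ]
lowR [ 0.5877     -0.14024268  0.035     ]
upR [0.63704593 0.21876204 0.035     ]
```

View pics/crop1.png

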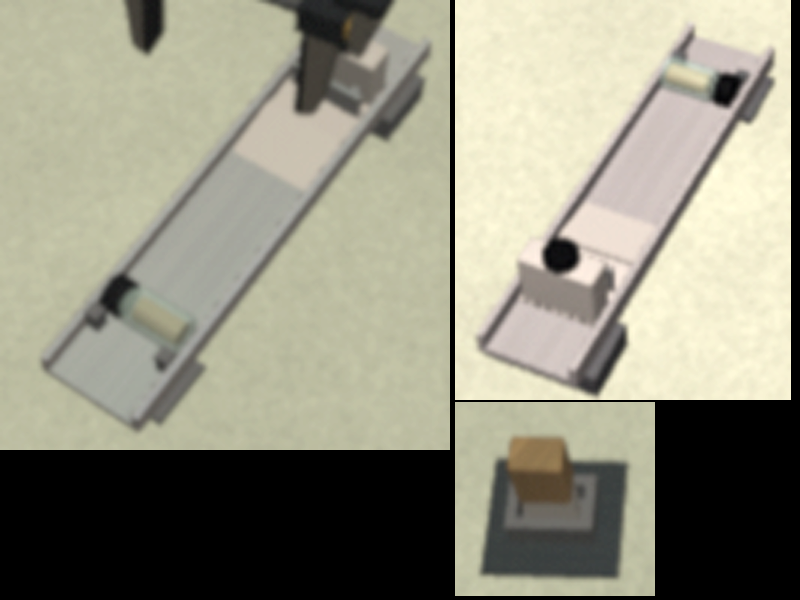

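The crop confirms the vial with its black cap in the track against the two posts, and the paddle in its socket. Next: the wrist picture already taken (it looks down on the track), and move over the holder.

View pics/wrist0.png

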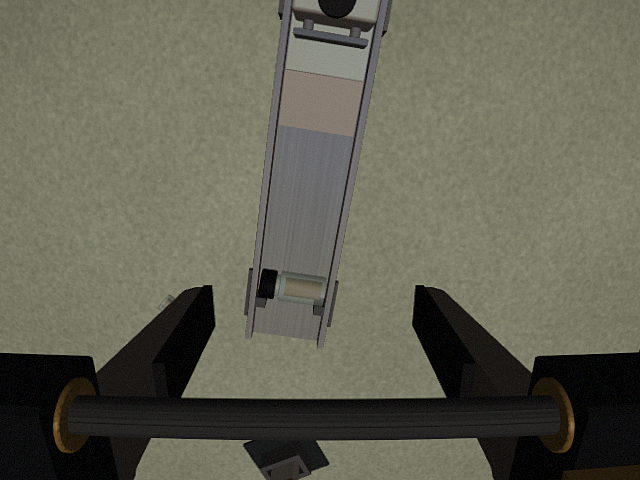

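Request:
arm_command --moves '[[[0,-0.03,0.02,0,0.0919],[-0.005,-0.04,0.02,0,0.0919],[-0.005,-0.04,0,0,0.0919],[-0.005,-0.04,0,0,0.0919],[-0.005,-0.04,0,0,0.0919],[-0.005,-0.04,0,0,0.0919],[-0.004,-0.02,0,0,0.0919],[0,0,0,0,0.0919],[0,0,0,0,0.0919]]]'

```text
time: 1.27
tcp_pos: [0.5462, -0.2487, 0.2545]
orientation: [-3.142, -0.001, 1.572]
ft_force: [0.5, -0.2, -0.1]
finger_gap: 0.997
```

Run:
```python
from h import *
import json
c=manip.get_calibration('wrist'); o=manip.observe()
cv2.imwrite('pics/wrist1.png',manip.snapshot('wrist'))
print(o['tcp_pos'],o['orientation'],c['position'],c['rotation'])
json.dump({k:(np.array(v).tolist()) for k,v in c.items()},open('cw1.json','w'))
```

```text
[ 0.54624354 -0.24872278  0.2545082 ] [-3.14156003e+00 -7.76537149e-04  1.57182890e+00] [ 0.54628853 -0.16850849  0.42544066] [2.85491005e+00 2.22104973e-04 1.50090578e-03]
```

View pics/wrist1.png

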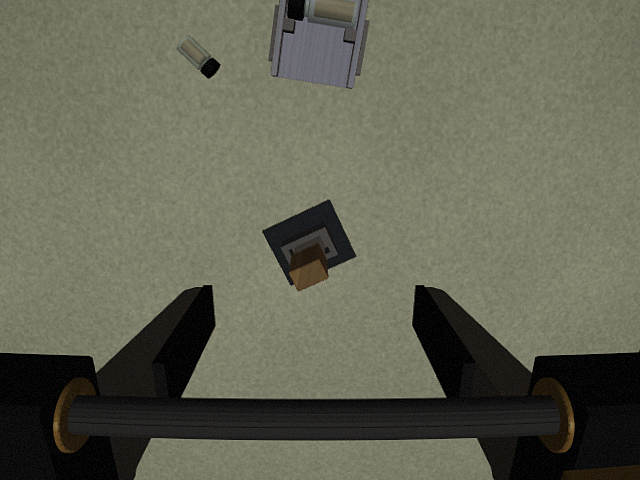

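Wrist0 shows: track low end (247,337)–(322,346), ramp foot (278,126)–(355,135), crest (287,69)–(364,80), plate (296,33)–(366,43), vial (259–326, 287). Wrist1 shows the holder plate corners (263,232), (330,200), (355,256), (290,285), with the handle top near (309,272), turned about 25°.

```bash
cat > m.py <<'E'
from h import *
import json
c0=dict(manip.get_calibration('wrist'));c1=json.load(open('cw1.json'))
c0.update(position=[0.57485088,0.08038062,0.38460484],rotation=[2.85447690,1.82967664e-03,4.68851847e-04])
g=cv2.imread('pics/wrist1.png')
# foot plate: dark bluish; handle top: brown
def rect(mask,lab):
    mask=cv2.morphologyEx(mask,cv2.MORPH_CLOSE,np.ones((5,5)))
    k=max(cv2.findContours(mask,0,2)[0],key=cv2.contourArea); q=cv2.boxPoints(cv2.minAreaRect(k)); print(lab,q.round(1).tolist()); return q
roi=np.zeros(g.shape[:2],np.uint8); roi[190:297,250:365]=1
hsv=cv2.cvtColor(g,cv2.COLOR_BGR2HSV)
lab=cv2.cvtColor(g,cv2.COLOR_BGR2LAB).astype(int)
dark=((lab[...,0]<70)&(roi>0)).astype(np.uint8)
q=rect(dark,'plate')
br=((hsv[...,1]>100)&(hsv[...,2]>85)&(hsv[...,0]<25)&(roi>0)).astype(np.uint8)
t=rect(br,'top')
P=np.array([onz(c1,*x,.004) for x in [(263,232),(330,200),(355,256),(290,285)]]);print('hand corners centre',P.mean(0),np.linalg.norm(np.diff(P,axis=0),axis=1),np.degrees(np.arctan2(*(P[1]-P[0])[1::-1])))
T=np.array([onz(c1,*x,.099) for x in t]);print('top',T.mean(0),np.linalg.norm(np.diff(T,axis=0),axis=1),T[:,:2].round(4).tolist())
# track
def mid(a,b,z):return onz(c0,*a,z),onz(c0,*b,z)
L=mid((247,337),(322,346),.0254)
print('low',L)
rails=mid((290,0),(383,0),.05);print('rails top row0',rails)
for n,a,b,z in(('foot',(278,126),(355,135),.0255),('crest',(287,69),(364,80),.0365),('plate top',(296,33),(366,43),.058),('vial',(267,284),(325,290),.028)):
    p,r=mid(a,b,z);print(n,p.round(4),r.round(4),'mid',((p+r)/2).round(4),np.degrees(np.arctan2(*(r-p)[1::-1])))
cv2.imwrite('pics/c1.png',cv2.resize(g[190:300,250:365],None,fx=5,fy=5,interpolation=2))
E
python3 m.py
```

```text
plate [[261.3999938964844, 230.8000030517578], [329.0, 198.6999969482422], [358.20001220703125, 260.20001220703125], [290.6000061035156, 292.29998779296875]]
top [[288.3999938964844, 272.6000061035156], [319.3999938964844, 258.79998779296875], [327.6000061035156, 277.3999938964844], [296.6000061035156, 291.20001220703125]]
hand corners centre [ 0.54207193 -0.29399762  0.004     ] [0.0794511  0.06783682 0.07918333] 25.984740888316033
top [ 0.54175292 -0.29356476  0.099     ] [0.02923561 0.01826881 0.02966699] [[0.525, -0.2913], [0.5515, -0.2788], [0.5586, -0.2956], [0.5319, -0.3085]]
low (array([ 0.50824816, -0.12342138,  0.0254    ]), array([ 0.58292521, -0.13326158,  0.0254    ]))
rails top row0 (array([0.55672254, 0.17088059, 0.05      ]), array([0.62633506, 0.17125155, 0.05      ]))
foot [0.544  0.0784 0.0255] [0.6099 0.0709 0.0255] mid [0.577  0.0746 0.0255] -6.4546760117711575
crest [0.553  0.1231 0.0365] [0.6151 0.1148 0.0365] mid [0.5841 0.1189 0.0365] -7.630761239685524
plate top [0.5614 0.1459 0.058 ] [0.6134 0.1391 0.058 ] mid [0.5874 0.1425 0.058 ] -7.476148011647492
vial [ 0.5305 -0.0655  0.028 ] [ 0.5853 -0.0715  0.028 ] mid [ 0.5579 -0.0685  0.028 ] -6.263170365655072
```

View pics/c1.png

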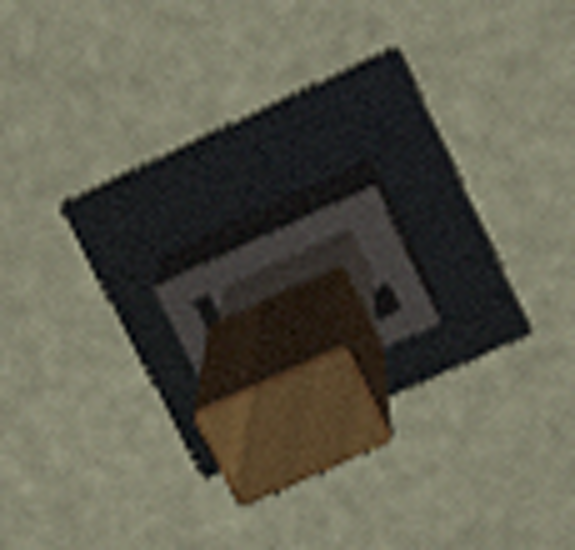

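Request:
arm_command --moves '[[[0,-0.01,0,-0.16,0.0919],[-0.0044,-0.0149,0,-0.16,0.0919],[0,-0.01,0,-0.16,0.0919],[0,-0.01,0,-0.16,0.0919],[0,0,0,-0.16,0.0919],[0,0,0,-0.16,0.0919],[0,0,0,-0.16,0.0919],[0,0,0,0,0.0919],[0,0,-0.03,0,0.0919],[0,0,-0.03,0,0.0919],[0,0,-0.03,0,0.0919],[0,0,0,0,0.0919],[0,0,0,0,0.0919]]]' --force 40

```text
time: 2.95
tcp_pos: [0.5423, -0.295, 0.1661]
orientation: [3.14, -0.001, 0.453]
ft_force: [0.8, 0.2, 0.2]
finger_gap: 0.996
```

Run:
```python
from h import *
import json
c=manip.get_calibration('wrist'); o=manip.observe()
g=manip.snapshot('wrist')
print(o['tcp_pos'],o['orientation'],o['qpos'],c['position'],c['rotation'])
json.dump({k:(np.array(v).tolist()) for k,v in c.items()},open('cw2.json','w'))
cv2.imwrite('pics/wrist2.png',g)
# wrist0 line fits for track heading
w=cv2.imread('pics/wrist0.png',0)
c0=json.load(open('cw1.json'));c0.update(position=[0.57485088,0.08038062,0.38460484],rotation=[2.85447690,1.82967664e-03,4.68851847e-04])
for l in cv2.createLineSegmentDetector().detect(w)[0][:,0]:
    if np.hypot(l[2]-l[0],l[3]-l[1])>60 and 230<l[0]<400 and l[1]<350:
        a,b=(l[:2],l[2:]) if l[1]>l[3] else (l[2:],l[:2])
        h=lambda p:.0254+(344-p[1])/344*.0245
        A,B=onz(c0,*a,h(a)),onz(c0,*b,h(b));print(l.round(),A.round(4),B.round(4),np.degrees(np.arctan2(*(B-A)[1::-1])).round(2))
```

```text
[ 0.54232229 -0.2950352   0.16608154] [ 3.13988601e+00 -8.61690975e-04  4.52596218e-01] [-6.93735209e-01  3.02932337e-01  1.52462612e+00  8.52060403e-05
  1.31212413e+00  4.24443917e-01] [ 0.61430348 -0.25960137  0.3370114 ] [ 2.85495301e+00 -1.85247640e-03 -1.11771853e+00]
[363.  49. 296.  37.] [0.6127 0.137  0.0464] [0.5606 0.145  0.0472] 171.36
[324. 297. 373.  28.] [ 0.5843 -0.0781  0.0288] [0.6194 0.1517 0.0479] 81.3
[292.  13. 259. 273.] [ 0.524  -0.0536  0.0304] [0.5577 0.1618 0.049 ] 81.1
[256. 281. 290.   1.] [ 0.5206 -0.0614  0.0299] [0.5568 0.1705 0.0499] 81.13
[381.   0. 317. 345.] [ 0.5784 -0.1328  0.0253] [0.6248 0.1709 0.0499] 81.31
[295.  33. 364.  45.] [0.6134 0.1398 0.0467] [0.5605 0.1478 0.0475] 171.35
[287.  68. 361.  80.] [0.6116 0.1142 0.0442] [0.5535 0.123  0.0451] 171.38
[279. 124. 351. 136.] [0.605  0.0705 0.0402] [0.5465 0.0797 0.041 ] 171.06
```

View pics/wrist2.png

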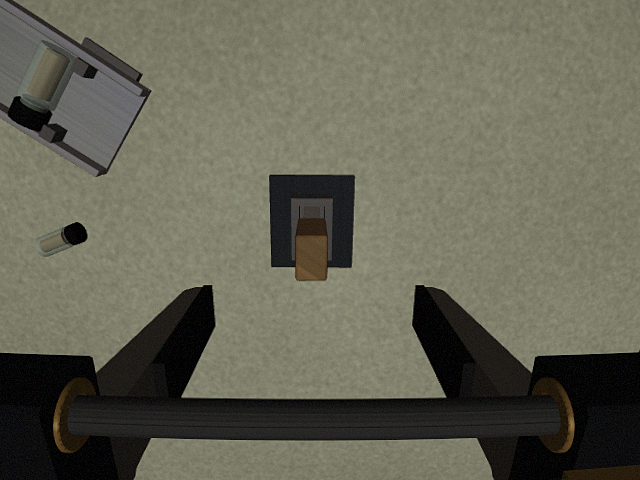

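The paddle stands centred between the fingers at (311,255), turned to match the jaws. Grasp it.

Request:
arm_command --moves '[[[0,0.001,-0.025,0,0.0919],[0,0,-0.03,0,0.0919],[0,0,-0.03,0,0.0919],[0,0,-0.015,0,0.0919],[0,0,-0.005,0,0.0919],[0,0,0,0,0.0919],[0,0,0,0,0.03],[0,0,0,0,0.03],[0,0,0,0,0.03],[0,0,0,0,0.0],[0,0,0,0,0.0],[0,0,0,0,0.0],[0,0,0,0,0.0],[0,0,0,0,0.0]]]' --force 40

```text
time: 4.75
tcp_pos: [0.5416, -0.2939, 0.0596]
orientation: [-3.142, -0.0, 0.451]
ft_force: [0.1, 0.6, -1.1]
finger_gap: 0.212
```

Gripped at 19.5 mm, as expected for the 20 mm handle. Lift, turn onto the track heading, and go above the space behind the vial.

Request:
arm_command --moves '[[[0,0,0.01,0,0],[0,0,0.02,0,0],[0,0,0.03,0,0],[0,0,0.03,0,0],[0,0,0.03,0,0],[0,0,0.02,0,0],[0,0.02,0,-0.1,0],[0.001,0.03,0,-0.1,0],[0.001,0.03,0,-0.1,0],[0.001,0.03,0,-0.1,0],[0.001,0.03,0,-0.1,0],[0.001,0.03,0,-0.1,0],[0.001,0.015,0,-0.004,0],[0,0,0,0,0],[0,0,0,0,0],[0,0,0,0,0]]]'

```text
time: 6.75
tcp_pos: [0.5475, -0.1099, 0.1996]
orientation: [3.141, 0.0, -0.154]
ft_force: [0.1, 0.2, -1.3]
finger_gap: 0.217
```

```bash
cat > look.py <<'E'
import sys
from h import *
import json
n,cam=sys.argv[1:3]
c=manip.get_calibration(cam); o=manip.observe()
g=manip.snapshot(cam)
for k in('time','tcp_pos','orientation','ft_force','finger_gap'):print(k,o[k])
json.dump({k:(np.array(v).tolist()) for k,v in c.items()},open(n+'.json','w'))
cv2.imwrite(f'pics/{n}.png',g)
E
python3 look.py w3 wrist
```

```text
time 6.75
tcp_pos [ 0.5475442  -0.10985537  0.19958432]
orientation [ 3.14142328e+00  8.52116752e-05 -1.53904811e-01]
ft_force [ 0.07597797  0.17532816 -1.28493282]
finger_gap 0.21655241599169656
```

View pics/w3.png

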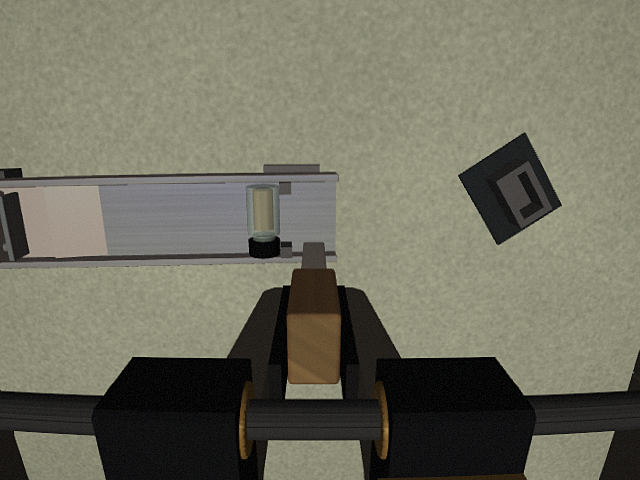

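The paddle is in hand. The vial is at (264,220), post downhill faces at x≈291, track end at x≈337, and rails at v≈178 and v≈262. Check these in track coordinates.

Run:
```python
from h import *
import json
c=json.load(open('w3.json'));u=np.array([.1521,.9884]);n=np.array([.9884,-.1521]);O=np.array([.555,-.0614])
for l,a,b,z in(('vial',264,220,.0305),('vialedgeUp',247,210,.0305),('vialedgeDn',280,210,.0305),('post1',291,186,.034),('post2',292,242,.034),('endfar',337,175,.026),('endnear',337,262,.026),('crest?',27,215,.049),('ramp foot',105,215,.0385),('holder tl',459,176,.004),('tr',525,133,.004),('br',562,207,.004),('bl',497,244,.004)):
    p=onz(c,a,b,z);print(l,p.round(4),'t',((p[:2]-O)@u).round(4),'n',((p[:2]-O)@n).round(4))
print('blade t',(np.array(c['position'])[:2]-O)@u,(np.array([.5475,-.1099])-O)@u,(np.array([.5475,-.1099])-O)@n)
```

```text
vial [ 0.5543 -0.068   0.0305] t -0.0066 n 0.0003
vialedgeUp [ 0.5651 -0.0553  0.0305] t 0.0076 n 0.0091
vialedgeDn [ 0.5608 -0.0831  0.0305] t -0.0206 n 0.009
post1 [ 0.5801 -0.0961  0.034 ] t -0.0305 n 0.03
post2 [ 0.5322 -0.0888  0.034 ] t -0.0306 n -0.0184
endfar [ 0.5822 -0.1354  0.026 ] t -0.069 n 0.0381
endnear [ 0.5054 -0.1247  0.026 ] t -0.0701 n -0.0394
crest? [0.594  0.1268 0.049 ] t 0.192 n 0.0099
ramp foot [0.5815 0.0644 0.0385] t 0.1284 n 0.0071
holder tl [ 0.5621 -0.2457  0.004 ] t -0.181 n 0.035
tr [ 0.592  -0.3079  0.004 ] t -0.2381 n 0.0741
br [ 0.5188 -0.3429  0.004 ] t -0.2838 n 0.0071
bl [ 0.4919 -0.2788  0.004 ] t -0.2245 n -0.0293
blade t -0.04891882118065119 -0.04907815 -3.615000000006124e-05
```

Request:
arm_command --moves '[[[0,0,-0.02,0,0],[0,0,-0.03,0,0],[0,0,-0.03,0,0],[0,0,-0.025,0,0],[0,0,-0.01,0,0],[0,0,-0.008,0,0],[0,0,0,0,0],[0,0,0,0,0]]]'

```text
time: 7.8
tcp_pos: [0.5483, -0.1092, 0.0776]
orientation: [3.141, -0.002, -0.153]
ft_force: [0.6, -0.5, -1.3]
finger_gap: 0.214
```

```bash
python3 look.py w4 wrist
```

```text
time 7.8
tcp_pos [ 0.54828106 -0.10923474  0.07757441]
orientation [ 3.14115757e+00 -1.64654468e-03 -1.53175127e-01]
ft_force [ 0.63660091 -0.46814533 -1.27041364]
finger_gap 0.21360790164746762
```

View pics/w4.png

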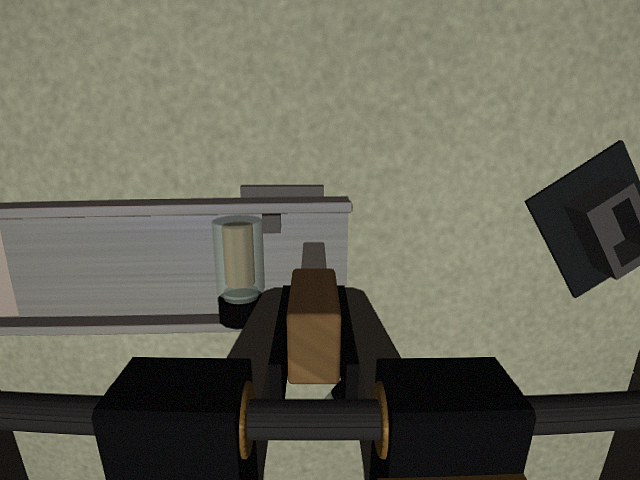

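Blade behind the vial, between posts and track end, centred. Approach slowly.

Request:
arm_command --moves '[[[0.0005,0.0035,0.0002,0,0],[0.0005,0.0035,0.0002,0,0],[0.0005,0.0035,0.0002,0,0],[0.0005,0.0035,0.0002,0,0],[0.0002,0.0015,0.0001,0,0],[0.0002,0.0015,0.0001,0,0],[0.0002,0.0015,0.0001,0,0],[0.0002,0.0015,0.0001,0,0],[0.0002,0.0015,0.0001,0,0],[0.0002,0.0015,0.0001,0,0],[0.0002,0.0015,0.0001,0,0],[0.0002,0.0015,0.0001,0,0],[0.0004,0.0025,0.0002,0,0],[0.0005,0.003,0.0002,0,0],[0.0005,0.003,0.0002,0,0],[0.0005,0.003,0.0002,0,0]]]'

```text
time: 9.85
tcp_pos: [0.5531, -0.0711, 0.079]
orientation: [-3.142, 0.0, -0.153]
ft_force: [1.2, -0.1, -0.6]
finger_gap: 0.218
```

Request:
arm_command --moves '[[[0.0007,0.0045,0.0003,0,0],[0.0008,0.005,0.0004,0,0],[0.0008,0.005,0.0003,0,0],[0.0007,0.005,0.0004,0,0],[0.0008,0.005,0.0003,0,0],[0.0008,0.005,0.0004,0,0],[0.0007,0.005,0.0003,0,0],[0.0008,0.005,0.0004,0,0],[0.0008,0.005,0.0003,0,0],[0.0008,0.005,0.0004,0,0],[0.0007,0.005,0.0003,0,0],[0.0008,0.005,0.0004,0,0],[0.0008,0.005,0.0003,0,0],[0.0007,0.005,0.0004,0,0],[0.0008,0.005,0.0003,0,0],[0.0008,0.005,0.0004,0,0],[0.0007,0.005,0.0003,0,0],[0.0008,0.004,0.0003,0,0],[0.0005,0.003,0.0003,0,0],[0.0004,0.003,0.0002,0,0]]]'

```text
time: 12.35
tcp_pos: [0.5678, 0.0232, 0.0857]
orientation: [3.142, -0.0, -0.153]
ft_force: [0.2, -0.1, -1.2]
finger_gap: 0.215
```

```bash
python3 look.py w5 wrist
python3 - <<'E'
from h import *
p=manip.observe()['tcp_pos'];d=p[:2]-[.555,-.0614];t=d@[.1521,.9884];print('t',t,'n',d@[.9884,-.1521],'edge h',p[2]-.0536-(.024+.07*(t-.1105)))
E
```

```text
time 12.35
tcp_pos [0.56782164 0.02323586 0.08570861]
orientation [ 3.14158290e+00 -2.27599691e-05 -1.53263397e-01]
ft_force [ 0.23921693 -0.08674485 -1.18695335]
finger_gap 0.2146271008864041
t 0.08591504547227027 n -0.00024194779585013303 edge h 0.009862585711123247
```

View pics/w5.png

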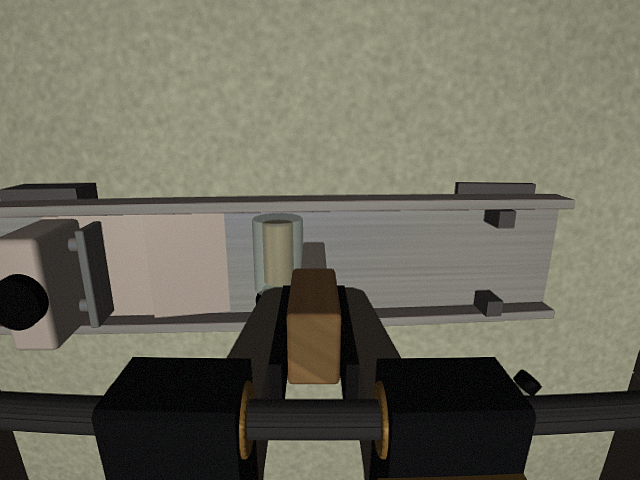

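The vial at (278,255) rides on the blade. The crest edge is at about (148..155, 215..315), the ramp foot at about (228,262), and the plate face top at about (102,222).

Run:
```python
from h import *
import json
c=json.load(open('w5.json'));u=np.array([.1521,.9884]);n=np.array([.9884,-.1521]);O=np.array([.555,-.0614])
for l,a,b,z in(('vial top',278,230,.0508),('crest',148,218,.036),('crest',154,314,.036),('foot',225,215,.0258),('foot',230,310,.0258),('plate top',103,223,.0574),('post',515,222,.029),('end',572,203,.0254)):
    p=onz(c,a,b,z);print(l,'t',((p[:2]-O)@u).round(4),'n',((p[:2]-O)@n).round(4))
```

```text
vial top t 0.1042 n 0.0263
crest t 0.1787 n 0.0295
crest t 0.1822 n -0.03
foot t 0.1371 n 0.0288
foot t 0.1378 n -0.0319
plate top t 0.1938 n 0.0319
post t -0.0325 n 0.0255
end t -0.0683 n 0.0365
```

Request:
arm_command --moves '[[[0.0003,0.002,0.0002,0,0],[0.0006,0.004,0.0003,0,0],[0.0006,0.004,0.0003,0,0],[0.0006,0.004,0.0003,0,0],[0.0006,0.004,0.0003,0,0],[0.0006,0.004,0.0003,0,0],[0.0006,0.004,0.0003,0,0],[0.0006,0.004,0.0003,0,0],[0.0006,0.004,0.0003,0,0],[0.0006,0.004,0.0003,0,0],[0.0006,0.004,0.0003,0,0],[0.0006,0.004,0.0003,0,0],[0.0006,0.004,0.0003,0,0],[0.0005,0.003,0.0002,0,0],[0.0005,0.003,0.0002,0,0],[0.0005,0.003,0.0002,0,0],[0.0003,0.002,0.0001,0,0],[0.0003,0.002,0.0001,0,0],[0,0,0,0,0]]]'

```text
time: 14.78
tcp_pos: [0.5774, 0.0862, 0.0903]
orientation: [-3.142, 0.0, -0.153]
ft_force: [0.6, 1.1, -0.6]
finger_gap: 0.215
```

```bash
cat > st.py <<'E'
from h import *
o=manip.observe();p=o['tcp_pos'];d=p[:2]-[.555,-.0614];t=d@[.1521,.9884];f=o['ft_force'];print('t',t,'n',d@[.9884,-.1521],'edge h',p[2]-.0536-(.024+.07*(t-.1105)),'f_u',f[:2]@[.1521,.9884],f,o['time'])
E
python3 st.py
```

```text
t 0.14930617815276226 n -0.00035034657767923547 edge h 0.009971308206797418 f_u 1.1904102174516913 [ 0.59056796  1.11350145 -0.63000732] 14.775
```

Request:
arm_command --moves '[[[0.0002,0.0015,0.0001,0,0],[0.0002,0.0015,0.0001,0,0],[0.0002,0.0015,0.0001,0,0],[0.0003,0.0015,0.0001,0,0],[0.0002,0.0015,0.0001,0,0],[0.0002,0.0015,0.0001,0,0],[0.0002,0.0015,0.0001,0,0],[0.0003,0.0015,0.0001,0,0],[0.0002,0.0015,0.0001,0,0],[0.0002,0.001,0.0001,0,0],[0,0,0,0,0],[0,0,0,0,0],[0,0,0,0,0],[0,0,0,0,0]]]'

```text
time: 16.52
tcp_pos: [0.5796, 0.1005, 0.0913]
orientation: [3.142, -0.0, -0.153]
ft_force: [-0.0, -1.4, -0.0]
finger_gap: 0.218
```

```bash
python3 st.py; python3 look.py w6 wrist >/dev/null
python3 - <<'E'
import cv2
g=cv2.imread('pics/w6.png');cv2.imwrite('pics/w6c.png',cv2.resize(g[190:390,150:380],None,fx=3,fy=3,interpolation=2))
E
```

```text
t 0.16379563618081777 n -0.0003287802116505583 edge h 0.009975370951169113 f_u -1.3417455371093763 [-0.00152321 -1.35725805 -0.00626198] 16.525
```

View pics/w6c.png

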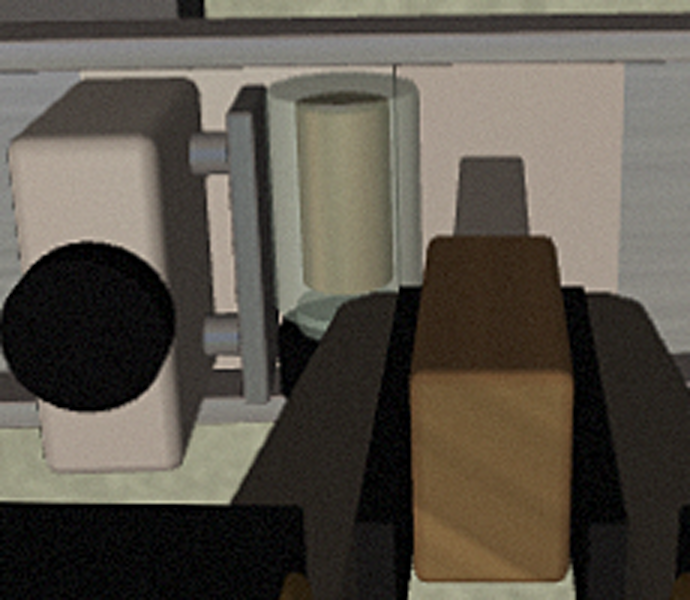

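The vial lies in the nest against the plate, with the blade about 7 mm behind it. I'll creep in and feel for contact, averaging several force readings.

Request:
arm_command --moves '[[[0.0002,0.001,0.0001,0,0],[0.0001,0.001,0.0001,0,0],[0.0002,0.001,0,0,0],[0.0001,0.001,0.0001,0,0],[0.0001,0.001,0.0001,0,0],[0,0,0,0,0]]]'

```text
time: 17.32
tcp_pos: [0.5803, 0.1057, 0.0917]
orientation: [-3.142, -0.0, -0.153]
ft_force: [0.5, 1.2, -0.3]
finger_gap: 0.217
```

```bash
cat > av.py <<'E'
from h import *
F=[];P=[]
for i in range(10):
    o=manip.observe();F.append(o['ft_force']);P.append(o['tcp_pos']);manip.snapshot('side') if i<9 else 0
F=np.array(F);p=np.mean(P,0);d=p[:2]-[.555,-.0614];t=d@[.1521,.9884];fu=F[:,:2]@[.1521,.9884]
print('t',t.round(5),'fu',fu.mean().round(2),'+-',(fu.std()/3).round(2),'F',F.mean(0).round(2),'edge',(p[2]-.0536-(.024+.07*(t-.1105))).round(4),o['time'])
E
python3 av.py
```

```text
t 0.16889 fu 0.27 +- 0.21 F [ 0.09  0.26 -0.96] edge 0.01 17.775
```

Request:
arm_command --moves '[[[0.0001,0.0005,0,0,0],[0.0001,0.0005,0,0,0],[0.0001,0.0005,0.0001,0,0],[0.0001,0.0005,0,0,0],[0.0001,0.0005,0,0,0],[0.0001,0.0005,0.0001,0,0],[0,0,0,0,0]]]'

```text
time: 18.65
tcp_pos: [0.5809, 0.1085, 0.0919]
orientation: [3.141, 0.0, -0.153]
ft_force: [-0.6, 0.4, -1.9]
finger_gap: 0.214
```

```bash
python3 av.py
```

```text
t 0.17191 fu -0.46 +- 0.23 F [-0.1  -0.45 -1.15] edge 0.01 19.1
```

Request:
arm_command --moves '[[[0.0001,0.0005,0,0,0],[0.0001,0.0005,0,0,0],[0,0.0005,0.0001,0,0],[0,0,0,0,0]]]'

```text
time: 19.6
tcp_pos: [0.5811, 0.1098, 0.092]
orientation: [3.141, 0.0, -0.153]
ft_force: [-0.5, -3.6, -0.7]
finger_gap: 0.22
```

```bash
python3 av.py
```

```text
t 0.17326 fu -3.38 +- 0.18 F [-0.4  -3.36 -0.83] edge 0.01 20.05
```

3.4 N means the plate gives about 1.7 mm. Add 0.3 mm and hold.

Request:
arm_command --moves '[[[0,0.0003,0,0,0],[0,0,0,0,0],[0,0,0,0,0],[0,0,0,0,0],[0,0,0,0,0],[0,0,0,0,0],[0,0,0,0,0],[0,0,0,0,0]]]'

```text
time: 21.05
tcp_pos: [0.5811, 0.1104, 0.092]
orientation: [3.142, -0.0, -0.153]
ft_force: [-1.2, -4.2, -0.7]
finger_gap: 0.213
```

```bash
python3 av.py
```

```text
t 0.17375 fu -4.31 +- 0.16 F [-0.2  -4.33 -1.19] edge 0.01 21.5
```

4.3 N held for 1.5 s. Ease off slowly, then back away and lift.

Request:
arm_command --moves '[[[0,-0.0003,0,0,0],[-0.0001,-0.0003,0,0,0],[0,-0.0003,0,0,0],[-0.0001,-0.0003,0,0,0],[0,-0.0003,0,0,0],[-0.0001,-0.0003,0,0,0],[0,-0.0003,0,0,0],[-0.0001,-0.0003,0,0,0],[0,-0.0003,0,0,0],[-0.0001,-0.0003,0,0,0],[0,-0.0005,0,0,0],[-0.0001,-0.0005,0,0,0],[-0.0002,-0.001,0,0,0],[-0.0002,-0.001,0,0,0],[-0.0003,-0.002,0,0,0],[-0.0006,-0.004,0,0,0],[-0.0006,-0.004,0,0,0],[-0.0006,-0.004,0.0,0,0],[0,0,0,0,0]]]'

```text
time: 23.88
tcp_pos: [0.578, 0.09, 0.092]
orientation: [-3.142, -0.0, -0.154]
ft_force: [-0.5, 0.2, -1.5]
finger_gap: 0.215
```

Request:
arm_command --moves '[[[0,0,0.01,0,0],[0,0,0.02,0,0],[0,0,0.03,0,0],[0,0,0.03,0,0],[0,0,0.02,0,0],[0,-0.02,0,0.1,0],[-0.003,-0.04,0,0.1,0],[-0.003,-0.04,0,0.1,0],[-0.003,-0.04,0,0.1,0],[-0.003,-0.04,0,0.1,0],[-0.003,-0.04,0,0.1,0],[-0.003,-0.04,0,0.004,0],[-0.003,-0.04,0,0,0],[-0.004,-0.04,0,0,0],[-0.004,-0.03,0,0,0],[-0.003,-0.015,0,0,0],[0,0,0,0,0],[0,0,0,0,0]]]'

```text
time: 26.12
tcp_pos: [0.5463, -0.2934, 0.2021]
orientation: [-3.141, -0.0, 0.452]
ft_force: [-0.2, 0.3, -0.8]
finger_gap: 0.215
```

```bash
python3 st.py; python3 -c "
from workcell import manip;o=manip.observe();print(o['tcp_pos'],o['orientation'])"
```

```text
t -0.23068059594812923 n 0.026659161784783995 edge h 0.14842589256607366 f_u 0.29354362370489856 [-0.24855691  0.33523789 -0.79248991] 26.125
[ 0.546264   -0.29344356  0.20214325] [-3.14115764e+00 -3.25844039e-04  4.51836932e-01]
```

Request:
arm_command --moves '[[[-0.0025,-0.0005,0,0,0],[-0.002,0,0,0,0],[0,0,-0.02,0,0],[0,0,-0.03,0,0],[0,0,-0.03,0,0],[0,0,-0.02,0,0],[0,0,0,0,0]]]'

```text
time: 27.0
tcp_pos: [0.5401, -0.2939, 0.0994]
orientation: [-3.137, 0.002, 0.451]
ft_force: [0.1, -0.1, -1.4]
finger_gap: 0.214
```

Request:
arm_command --moves '[[[0,0,-0.005,0,0],[0,0,-0.005,0,0],[0,0,-0.005,0,0],[0,0,-0.005,0,0],[0,0,0,0,0]]]'

```text
time: 27.62
tcp_pos: [0.5412, -0.2949, 0.0814]
orientation: [-3.141, 0.0, 0.451]
ft_force: [0.1, 0.7, -0.8]
finger_gap: 0.219
```

Request:
arm_command --moves '[[[0.0004,0.0006,0,0,0],[0,0,-0.004,0,0],[0,0,-0.004,0,0],[0,0,-0.004,0,0],[0,0,-0.004,0,0],[0,0,-0.002,0,0],[0,0,-0.001,0,0],[0,0,-0.001,0,0],[0,0,0,0,0],[0,0,0,0,0]]]'

```text
time: 28.88
tcp_pos: [0.542, -0.2946, 0.0621]
orientation: [3.141, -0.0, 0.451]
ft_force: [0.4, -0.4, -1.5]
finger_gap: 0.217
```

Request:
arm_command --moves '[[[0,0,-0.001,0,0],[0,0,-0.0007,0,0],[0,0,0,0,0],[0,0,0,0,0]]]'

```text
time: 29.38
tcp_pos: [0.5419, -0.2945, 0.0603]
orientation: [-3.142, 0.0, 0.451]
ft_force: [-0.4, 0.4, 0.2]
finger_gap: 0.215
```

Request:
arm_command --moves '[[[0,0,0,0,0.025],[0,0,0,0,0.03],[0,0,0,0,0.05],[0,0,0,0,0.0919],[0,0,0,0,0.0919],[0,0,0,0,0.0919],[0,0,0,0,0.0919],[0,0,0,0,0.0919]]]'

```text
time: 30.38
tcp_pos: [0.5419, -0.2945, 0.0603]
orientation: [-3.142, -0.0, 0.451]
ft_force: [0.5, -0.1, 0.6]
finger_gap: 0.953
```

Request:
arm_command --moves '[[[0,0,0.01,0,0.0919],[0,0,0.03,0,0.0919],[0,0,0.04,0,0.0919],[0,0,0.04,0,0.0919],[-0.02,0,0.02,0,0.0919],[-0.05,-0.02,0,0,0.0919],[-0.04,-0.02,0,0,0.0919],[0,0,0,0,0.0919]]]'

```text
time: 31.38
tcp_pos: [0.4302, -0.3358, 0.2013]
orientation: [3.14, 0.0, 0.447]
ft_force: [1.0, -0.1, -0.1]
finger_gap: 1.0
```

Run:
```python
from h import *
a=manip.snapshot('scene');b=manip.snapshot('side');w=manip.snapshot('wrist')
A=cv2.resize(a[195:345,255:405],(400,400),interpolation=2)
B=cv2.resize(a[365:430,205:272],(200,194),interpolation=2)
C=cv2.resize(b[195:320,230:335],(336,400),interpolation=2)
im=np.zeros((600,800,3),np.uint8); im[:400,:400]=A; im[:400,410:746]=C; im[404:598,:200]=B; im[404:596,210:466]=cv2.resize(w,(256,192)); D=cv2.resize(b[130:190,310:360],(160,192),interpolation=2); im[404:596,480:640]=D
cv2.imwrite('pics/fin.png',cv2.convertScaleAbs(im,alpha=1.5));o=manip.observe();print(o['tcp_pos'],o['time'],o['ft_force'])
```

```text
[ 0.43260739 -0.33434327  0.20081939] 31.525 [-0.14508664  0.31101037  0.27023238]
```

View pics/fin.png

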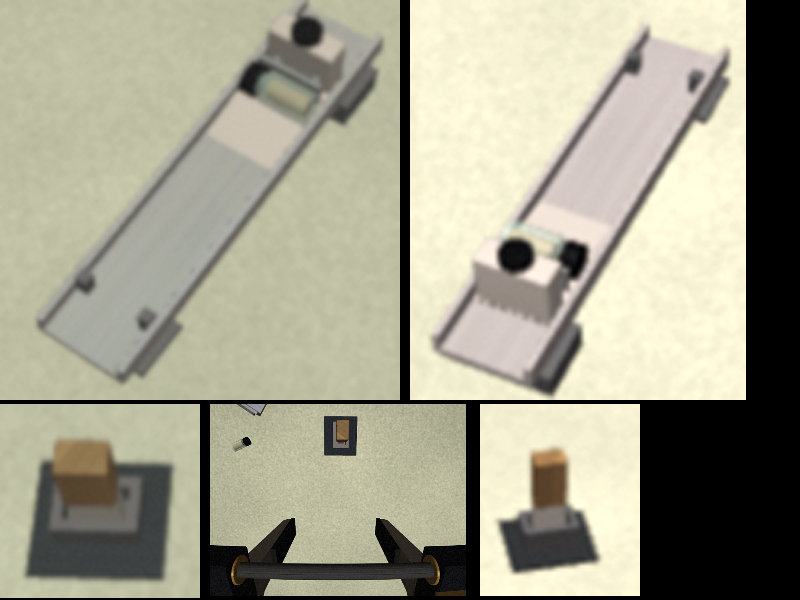

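The vial lies across the nest's pocket against the plate, the paddle stands upright in its socket, and the arm is clear of both.

```bash
python3 -c "
from workcell import manip
print(manip.sign_off())"
```

```text
the job is handed in; nothing more can be done
None
```

The job was handed in at about 31.5 s of the 61 s allowed; the hand-in reports no verdict.

- **Paddle out:** I gripped it across its 20 mm thickness and lifted it about 140 mm out of the holder.
- **Roll and press:** The blade edge stayed about 10 mm above the floor as the vial rolled up the track and over the hump. I then crept in until the averaged wrist force read 3.4 N. A further 0.3 mm brought it to 4.3 N, which is about 2.1 mm of plate travel, and I held that for about 1.4 s.
- **Ease-off:** I backed off at about 0.3 mm per step, so the plate was not let go suddenly, then put the paddle back in the socket and opened the gripper.

**Last checks:**
- The final pictures show the vial lying across the nest's pocket against the plate, the paddle upright in its holder, and the gripper well clear.
- I never planned a path near the jar, dish or slide box, but I did not look at them again at the end.
- Plate travel was worked out from force, not seen directly. Single force readings vary by about 1 N, so I averaged ten at a time.
- In one picture the plate's top edge came out about 10 mm short of where it should be. I put this down to the pixel I picked and relied on touch instead. Contact came within about 1 mm of what the first picture had predicted.

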